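# Turn the crooked filter holder home in its straining pot

## Task

Two straining pots stand on the kitchen bench, each with a white filter holder in it. One holder sits crooked and too high, its two ears riding on the pot's rim: without lifting it out of the pot and with no more than light pressure, turn it until the ears drop into the rim's two slots and it is fully home, then let go. Leave the other holder, which is already home, as it is.

Things in the scene. Friction and masses are not known exactly. Their poses are not given: they have to be found in the camera images.
- holder_grip (a point): Centre of the handle bar of the crooked white plastic filter holder (0.3 kg). Bar 74 mm long (this x), 14 thick (y), 20 high, on two end posts, 24 mm above a flat perforated deck. Below it a drum, 80 dia. x 48 high. Two ears in line with the bar, 20 wide, reach 62 mm from the axis along +x and -x; their undersides lie 42 mm below this point. z up. Same after half a turn.
- pot_rim (a point): Centre of the mouth, level with the rim's top, of that holder's dark steel pot: 132 mm across, 80 high, fixed to the bench. Well 92 mm wide: 6 mm play all round. Two rim slots along +x and -x, 39 wide, 18 deep: ears fit within about 10 degrees. Handle point is 42 mm above this point with the ears on the rim, 28 mm when home (drum on the inner floor). No spring or catch: it falls by its weight.
- holder2_grip (a point): Centre of the handle bar of the other, identical filter holder, already home in its own pot: leave it alone. Same axes and sizes.
- pot2_rim (a point): Centre of the mouth of the other, identical pot, level with its rim's top; its slots lie along +x and -x.
There are look-alikes about, which are no part of the job. What is shaped like the part that bears holder_grip but green or red is not meant.

How it is judged (in metres and radians):
At the end, for the whole second after the job is handed in: The crooked holder is fully home in its pot: handle point less than 33 mm above the rim (28 mm when home), within 15 mm of the pot's axis, bar within 20 degrees of the slot line, upright within 7 degrees, at rest and released; the other holder is within 15 mm of where it was (z of holder_grip in the frame of pot_rim between 0.02 and 0.033 m and horizontal distance between holder_grip and pot_rim below 0.015 m and angle between the x axis of holder_grip and the x axis of pot_rim, either way round below 0.35 rad and angle between holder_grip's own z axis and vertical below 0.12 rad and linear speed of holder below 0.02 m/s and distance of holder2_grip from where it was at the start of the episode below 0.015 m); the robot touches nothing.
It fails at once if the holder is lifted out of its pot (handle point more than 80 mm above the rim) (z of holder_grip in the frame of pot_rim above 0.08 m).
It fails at once if the holder is forced against its pot with more than 60 N (contact force between holder and pot above 60 N).
It fails at once if the other holder is moved by more than 15 mm (distance of holder2_grip from where it was at the start of the episode above 0.015 m).
It also fails if it takes over 32 s, if anything falls off the work surface, if the arm or the gripper's body presses on something with over 40 N, if the wrist force passes 120 N, or if a joint passes its speed limit or range.

## Robot

A 6-joint arm with a two-finger parallel gripper is mounted at the origin on the work surface. World frame = base frame: x ahead of the robot, y to its left, z up, the work surface at z = 0. Lengths are in m, angles in degrees, forces in N, time in s.
With the tool pointing down it reaches from about 0.4 to 0.825 m from the base axis. Payload 7 kg.
Tool frame: the origin (TCP) lies between the finger pads; the fingertips stand 17 mm ahead of it and the grasp point (between the pads) lies 2 mm behind it; z points along the fingers, y is the line along which they close (so a half turn about z gives the same grasp; the last joint's range is limited). The gripper opens to 88 mm and grips with 3 to 60 N. Pads are 19 mm wide; open, the fingers measure 130 mm over their backs; the gripper's body (78 mm by 193 mm) begins 47 mm behind the grasp point.
Start: joints at [-53.852, 20.546, 0.682, 0, -70.136, -16.507], TCP at [0.227, -0.636, 0.213] pointing down, gripper open.
Joint ranges: [-176.03, 176.03], [-82.01, 121.73], [-58.28, 71.71], [-173.87, 95.51], [-174.79, -0.11], [-173.66, 173.66]. Speed limits (degrees/s): [136.94, 136.94, 172.46, 180, 180, 180].

## Interface

Orientations are given as [roll, pitch, yaw] about the fixed x, y, z axes, in that order (R = Rz(yaw) Ry(pitch) Rx(roll)).
In Python, from station import robot, cams, workorder gives the robot as it stands.
- The arm moves only by the tool arm_command, never from a script. Its argument "increments" is a list that holds one entry, the list of rows, each a list of 7 numbers: the opening, from 0 (shut) to 1 (fully open), then the shift along the tool's x, y, z in units of 30 mm (1.0 is 30 mm), then the turn, a rotation vector about the tool's x, y, z in units of 8 degrees (1.0 is 8 degrees). In form: [[[jaw, tx, ty, tz, ax, ay, az], ...]]. A call has 1 to 8 rows; each row is the pose to reach, as a shift and turn from the pose commanded when the call began, along the tool's axes at that moment; what a row does not reach only later rows make up. A row lasts 1/10 s, in which the tool goes at most 50 mm and 8.59 degrees, less where a joint would pass 70% of its speed; a pose out of reach is approached as far as the arm can. A call with a gripper value outside its range is refused whole. The fingers move at their own pace and stop on an object; the grip force is fixed at half the most. Time passes only in rows, so rows that repeat a pose let the fingers close. It gives the time, the measured TCP pose, the force, the opening and the grip force at its end, in the units of the state.
- robot.sense(): the state, without advancing time (a new reading comes with each control period).
- cams.get_image(name): name is "scene" or "top" or "wrist"; returns a dict with "pixels" (400x640x3 uint8, red, green, blue), "fx", "fy", "cx", "cy" (pixels), "k1" (the pictures are not rectified: a ray, as slopes to the right and down, at radius r is drawn at 1 + k1 r^2 times it, then the intrinsics apply), "rvec" (rotation vector, rad) and "tvec" (3), from world to camera coordinates, as OpenCV has them; the wrist camera has in their place "hand_eye" (4x4, takes a point from camera to tool coordinates, whose origin is the TCP and whose axes are the flange's). Camera axes: x right, y down, z forward; pixel columns grow to the right and rows downward; lengths in m; the calibration is good to about 2 mm. A picture is of the moment at which its call begins: read the wrist's pose just before it. There is no depth.
- workorder.close_job(): hands the job in; it is judged then, once.
Trained networks look in a picture, given as the dict that the camera call returned (one of the last four; its "shot" number tells which), for a name from the list of things; names that differ only in an ending like _2 or _b are one class to them, and where a whole thing is asked for, a point or a joint stands for the part that bears it (a point fixed in the world has none). Each returns a list of dicts, best first, with "p" (0 to 1); they miss things now and then, are a little off and sometimes report something else, mostly with a low value. They report only what shows in the picture. A call takes as long as a camera call. They do not tell look-alikes from the thing itself.
- cams.spot_in(query, picture): "xyz" ([x, y, z] in m, in world coordinates, good to about 4 mm: the middle of the surface that is visible of it).
The state is a dict: "time": time; "joints": joint angles; "joint_vel": joint speeds; "joint_torque": joint torques, N m; "position": TCP position; "orientation": TCP orientation; "ft_force": force on the tool from outside, world axes, zero at the start; "moment": the same for the moment, N m; "grip_width": finger opening in m; "gripper_force": force on a finger pad.
Only numpy, scipy, OpenCV 4.12 (cv2) and the standard library are available. Lean on these libraries where they do the work, as an engineer would, in place of code of your own. Each camera call takes 0.05 s, during which the arm holds its last target. There are 200 camera calls.

## Working session

There is one attempt and no reset: what is moved stays moved. The work goes in short steps, Python scripts to look and compute and a tool call to move; the robot and the scene stay as the last step left them, time stands still between calls to the robot, and variables do not carry over. Pictures are saved under pics/ and viewed, at most 10 in all, crops included, and the job is handed in when it is done.

Besides the shell and the picture viewer there is one more tool, called after ">>>" as name(argument=value, ...) on one line, values as JSON. arm_command: Moves the arm, as the interface text tells. Its arguments: {"type":"object","properties":{"increments":{"type":"array"}},"required":["increments"]}

```bash
ls; mkdir -p pics
python3 - <<'E'
from station import robot,cams
import cv2,numpy as np
s=robot.sense();print(s['time'],s['position'],s['orientation'])
ims=[]
for n in ['scene','top']:
    p=cams.get_image(n);ims.append(p['pixels'])
    for q in ['holder_grip','pot_rim']:
        for d in cams.spot_in(q,p):print(n,q,np.round(d['xyz'],3),round(d['p'],2))
    print(n,p['fx'],p['k1'],p['rvec'],p['tvec'])
cv2.imwrite('pics/scene.png',ims[0][:,:,::-1]);cv2.imwrite('pics/top.png',ims[1][:,:,::-1])
E
```

```text
pics
0.0 [ 0.22666333 -0.63527502  0.21242257] [ 1.79906386e+02 -8.49729431e-03 -1.60366862e+02]
scene holder_grip [0.659 0.017 0.05 ] 0.97
scene holder_grip [ 0.707 -0.148  0.05 ] 0.91
scene holder_grip [ 0.306 -0.206  0.047] 0.89
scene holder_grip [ 0.501 -0.162  0.094] 0.81
scene pot_rim [ 0.534 -0.154  0.047] 0.7
scene 517.8119070106123 -0.09617909209340465 [ 1.7090506   1.58060413 -0.83493792] [-0.00701037 -0.17924406  1.53370664]
top holder_grip [ 0.673 -0.149  0.049] 0.84
top holder_grip [ 0.478 -0.151  0.089] 0.67
top holder_grip [ 0.283 -0.202  0.049] 0.61
top pot_rim [ 0.475 -0.141  0.057] 0.89
top 392.2765223640688 -0.09132769596149136 [ 2.15370303 -2.15248896  0.19991938] [-0.01134415  0.51019156  0.80828589]
```

View pics/scene.png

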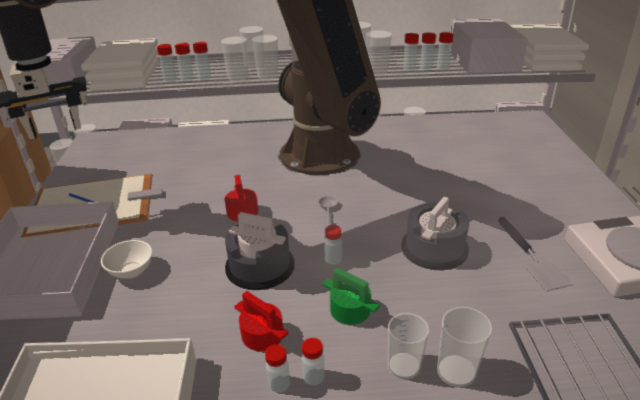

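View pics/top.png

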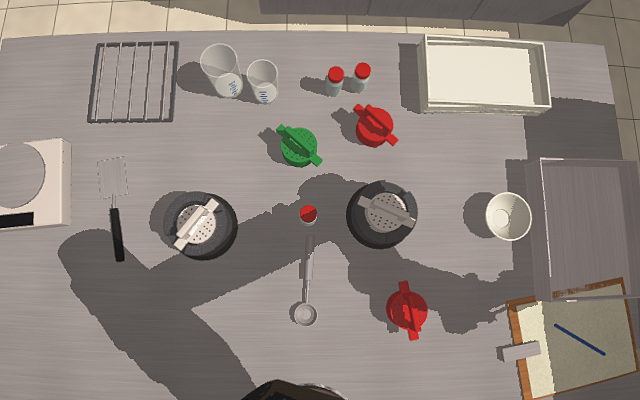

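White holders: A is at scene (258,235) and top (387,212). B is at scene (438,220) and top (202,224). The red and green ones are look-alikes. An enlarged crop should show which of the two is crooked.

Run:
```python
import cv2,numpy as np
s=cv2.imread('pics/scene.png');t=cv2.imread('pics/top.png')
z=lambda a:cv2.resize(a,(400,300),interpolation=cv2.INTER_CUBIC)
g=lambda a:np.clip(255*(a/255.)**.6,0,255).astype('uint8')
o=np.vstack([np.hstack([z(s[205:289,202:314]),z(s[190:274,382:494])]),np.hstack([z(t[170:257,325:441]),z(t[180:267,145:261])])])
cv2.imwrite('pics/crop1.png',g(o))
```

```text
(no output)
```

View pics/crop1.png

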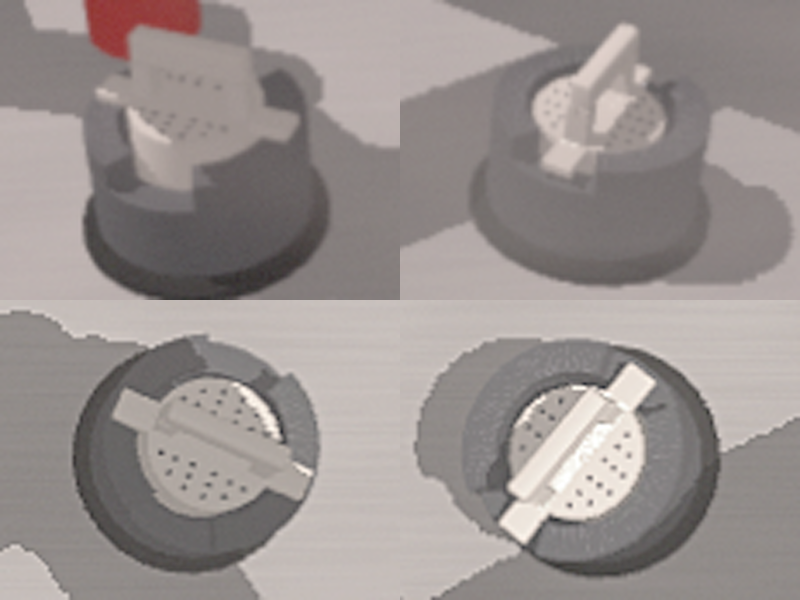

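A, at scene (258,235), is the crooked one: its ears ride on the rim and the empty slots show at crop (240,360) and (130,175). B's ears sit in its slots, so it is home. Next I measure A in the top view and plan the approach.

```bash
cat > h.py <<'E'
import numpy as np,cv2
from scipy.spatial.transform import Rotation as R
from station import robot,cams
def pose(s=None):
    s=s or robot.sense();return np.array(s['position']),R.from_euler('xyz',s['orientation'],degrees=True)
def ray(p,uv,s=None):
    K=np.array([[p['fx'],0,p['cx']],[0,p['fy'],p['cy']],[0,0,1]])
    a=cv2.undistortPoints(np.array(uv,float).reshape(-1,1,2),K,np.array([p['k1'],0,0,0,0.]))[:,0]
    d=np.c_[a,np.ones(len(a))]
    if 'rvec' in p:
        Rm=cv2.Rodrigues(np.array(p['rvec']))[0];return -Rm.T@np.array(p['tvec']),d@Rm
    t,r=pose(s);H=np.array(p['hand_eye']);return t+r.apply(H[:3,3]),r.apply(d@H[:3,:3].T)
def onz(p,uv,z,s=None):
    o,d=ray(p,uv,s);return o+d*((z-o[2])/d[:,2])[:,None]
def inc(pos,rpy,s=None):
    t,r=pose(s);g=R.from_euler('xyz',rpy,degrees=True)
    return np.round(np.r_[r.inv().apply(np.array(pos)-t)/.03,(r.inv()*g).as_rotvec(degrees=True)/8],3)
E
python3 - <<'E'
from h import *
p=cams.get_image('top')
f=lambda l:[(325+x*116/400,170+(y-300)*87/300) for x,y in l]
print('bar ends z.132',onz(p,f([(165,405),(285,470)]),.132).round(3))
print('ears z.088',onz(p,f([(118,405),(305,485)]),.088).round(3))
a=onz(p,f([(205,337),(290,378),(75+17,450),(320,450),(205,337),(195,572)]),.08).round(3);print('slot L,R outer; rim left,right,..',a)
w=cams.get_image('wrist');print(w['fx'],w['cx'],w['cy'],np.round(w['hand_eye'],3))
E
```

```text
bar ends z.132 [[ 0.5   -0.124  0.132]
 [ 0.463 -0.191  0.132]]
ears z.088 [[ 0.507 -0.104  0.088]
 [ 0.459 -0.215  0.088]]
slot L,R outer; rim left,right,.. [[ 0.551 -0.159  0.08 ]
 [ 0.526 -0.21   0.08 ]
 [ 0.481 -0.089  0.08 ]
 [ 0.481 -0.227  0.08 ]
 [ 0.551 -0.159  0.08 ]
 [ 0.409 -0.149  0.08 ]]
301.2519606832124 321.8852220291824 198.3133661195588 [[ 0.    -0.964 -0.268  0.071]
 [ 1.     0.    -0.    -0.001]
 [ 0.    -0.268  0.964 -0.172]
 [ 0.     0.     0.     1.   ]]
```

Run:
```python
from h import *
print(inc([.482,-.158,.23],[180,0,-119]))
```

```text
[-1.3362e+01  1.2137e+01 -5.5700e-01  2.0000e-03  0.0000e+00 -5.1700e+00]
```

>>> arm_command(increments=[[[1, -6.5, 6, -0.5, 0, 0, -2.5], [1, -6.5, 6, -0.5, 0, 0, -2.5], [1, -6.5, 6, -0.5, 0, 0, -2.5], [1, -13.36, 12.14, -0.56, 0, 0, -5.17], [1, -13.36, 12.14, -0.56, 0, 0, -5.17], [1, -13.36, 12.14, -0.56, 0, 0, -5.17], [1, -13.36, 12.14, -0.56, 0, 0, -5.17], [1, -13.36, 12.14, -0.56, 0, 0, -5.17]]])

```text
time: 1.2
position: [0.4154, -0.2811, 0.2276]
orientation: [-179.9, 0.0, -119.0]
ft_force: [1.1, -0.5, -0.7]
grip_width: 0.0875
gripper_force: 0.0
```

Run:
```python
from h import *
print(inc([.482,-.158,.23],[180,0,-119]))
```

```text
[-4.665e+00  4.500e-02 -7.700e-02 -8.000e-03  2.000e-03  1.000e-03]
```

>>> arm_command(increments=[[[1, -4.6, 0, 0, 0, 0, 0], [1, -4.6, 0, 0, 0, 0, 0], [1, -4.6, 0, 0, 0, 0, 0], [1, -4.6, 0, 0, 0, 0, 0], [1, -4.6, 0, 0, 0, 0, 0]]])

```text
time: 1.7
position: [0.4819, -0.1614, 0.2272]
orientation: [180.0, -0.0, -118.9]
ft_force: [-1.1, -0.7, 0.4]
grip_width: 0.0875
gripper_force: 0.0
```

Run:
```python
from h import *
s=robot.sense();print(s['time'],s['position'],s['orientation'],s['joints'])
p=cams.get_image('wrist');cv2.imwrite('pics/w1.png',p['pixels'][:,:,::-1])
for q in ['holder_grip','pot_rim']:
    for d in cams.spot_in(q,p):print(q,np.round(d['xyz'],3),round(d['p'],2))
```

```text
1.7 [ 0.48190488 -0.16139537  0.22715567] [ 1.79996034e+02 -4.15296632e-03 -1.18868593e+02] [ 3.65762130e+00  4.15732713e+00 -1.87463081e+01  1.48631207e-03
 -6.71019416e+01 -3.25267926e+01]
holder_grip [ 0.288 -0.217  0.047] 0.81
holder_grip [ 0.621 -0.012  0.033] 0.81
holder_grip [ 0.656 -0.178  0.047] 0.72
holder_grip [ 0.482 -0.167  0.084] 0.63
pot_rim [ 0.479 -0.179  0.078] 0.93
```

View pics/w1.png

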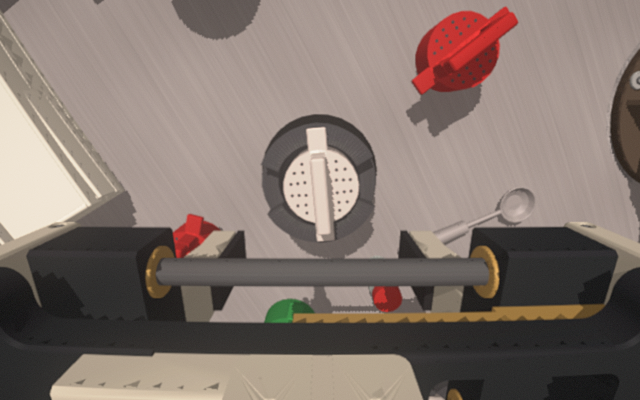

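The wrist view shows pot A at about (320,180), with the holder's bar running near vertical from (316,130) to (323,240). Slots show left at about (275,195) and right at about (365,165). I will enlarge it for measuring.

Run:
```python
import cv2,numpy as np
a=cv2.imread('pics/w1.png')[105:255,245:395]
a=cv2.resize(a,(600,600),interpolation=cv2.INTER_CUBIC)
cv2.imwrite('pics/w1c.png',np.clip(255*(a/255.)**.5,0,255).astype('uint8'))
```

```text
(no output)
```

View pics/w1c.png

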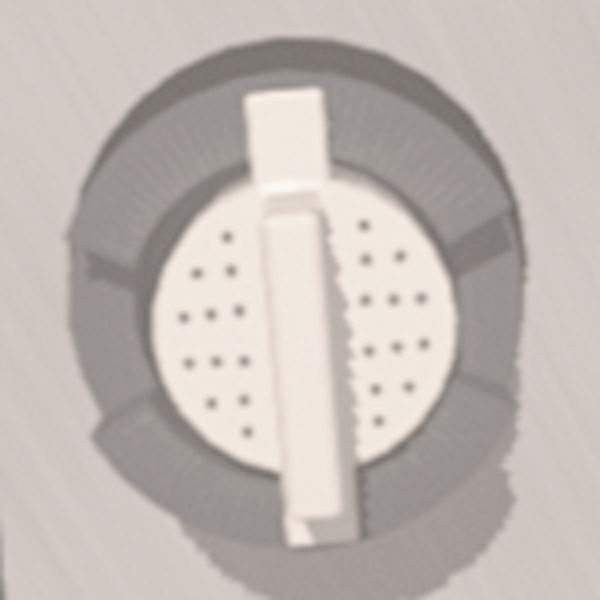

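Run:
```python
from h import *
p=cams.get_image('wrist')
f=lambda l:[(245+x/4,105+y/4) for x,y in l]
def ang(v):return np.degrees(np.arctan2(v[1],v[0])).round(1)
i=onz(p,f([(140,265),(155,395),(452,245),(455,370)]),.08);o=onz(p,f([(80,248),(95,437),(505,210),(515,403)]),.08)
for n,a in(('in',i),('out',o)):
    print(n,a.round(3)[:,:2].tolist(),'centre',a.mean(0).round(4),'slot ang',ang((a[2]+a[3]-a[0]-a[1])[:2]),'w',np.linalg.norm(a[0]-a[1]).round(3),np.linalg.norm(a[2]-a[3]).round(3))
b=onz(p,f([(293,213),(320,517)]),.132);print('bar',b.round(4).tolist(),b.mean(0).round(4),ang((b[1]-b[0])[:2]),np.linalg.norm(b[1]-b[0]))
e=onz(p,f([(285,92),(322,545)]),.086);print('ears',e.mean(0).round(4),ang((e[1]-e[0])[:2]),np.linalg.norm(e[1]-e[0]))
```

```text
in [[0.515, -0.197], [0.53, -0.164], [0.439, -0.161], [0.454, -0.13]] centre [ 0.4844 -0.163   0.08  ] slot ang 155.3 w 0.037 0.035
out [[0.526, -0.209], [0.551, -0.162], [0.422, -0.163], [0.444, -0.113]] centre [ 0.4858 -0.1616  0.08  ] slot ang 155.9 w 0.053 0.054
bar [[0.4678, -0.1954, 0.132], [0.4977, -0.1289, 0.132]] [ 0.4828 -0.1621  0.132 ] 65.8 0.07285684537168943
ears [ 0.4841 -0.1612  0.086 ] 65.4 0.1247830739194835
```

Run:
```python
from h import *
print(inc([.483,-.162,.124],[180,0,-114.4]))
```

```text
[-6.300e-02 -3.600e-02  3.439e+00  0.000e+00 -1.000e-03 -5.850e-01]
```

>>> arm_command(increments=[[[1, -0.06, -0.04, 1.4, 0, 0, -0.58], [1, -0.06, -0.04, 2.5, 0, 0, -0.58], [1, -0.06, -0.04, 3.1, 0, 0, -0.58], [1, -0.06, -0.04, 3.42, 0, 0, -0.58], [1, -0.06, -0.04, 3.42, 0, 0, -0.58], [1, -0.06, -0.04, 3.42, 0, 0, -0.58]]])

```text
time: 2.5
position: [0.4841, -0.1618, 0.1255]
orientation: [-179.9, 0.0, -114.4]
ft_force: [-0.0, 0.3, 0.3]
grip_width: 0.0877
gripper_force: 0.0
```

>>> arm_command(increments=[[[0, 0, 0, 0, 0, 0, 0], [0, 0, 0, 0, 0, 0, 0], [0, 0, 0, 0, 0, 0, 0], [0, 0, 0, 0, 0, 0, 0], [0, 0, 0, 0, 0, 0, 0], [0, 0, 0, 0, 0, 0, 0], [0, 0, 0, 0, 0, 0, 0], [0, 0, 0, 0, 0, 0, 0]]])

```text
time: 3.3
position: [0.4835, -0.1612, 0.1245]
orientation: [180.0, -0.0, -114.4]
ft_force: [-0.6, -0.7, 0.1]
grip_width: 0.0292
gripper_force: 0.0
```

>>> arm_command(increments=[[[0, 0, 0, 0, 0, 0, 0], [0, 0, 0, 0, 0, 0, 0], [0, 0, 0, 0, 0, 0, 0], [0, 0, 0, 0, 0, 0, 0], [0, 0, 0, 0, 0, 0, 0], [0, 0, 0, 0, 0, 0, 0]]])

```text
time: 3.9
position: [0.4835, -0.1612, 0.1245]
orientation: [180.0, -0.0, -114.4]
ft_force: [0.4, 0.3, 0.3]
grip_width: 0.0006
gripper_force: 0.0
```

Run:
```python
from h import *
p=cams.get_image('wrist');q=cams.get_image('scene')
a=cv2.resize(p['pixels'][100:400,160:480],(400,375));b=cv2.resize(q['pixels'][180:300,190:318],(400,375),interpolation=cv2.INTER_CUBIC)
o=np.hstack([a,b])[:,:,::-1];cv2.imwrite('pics/w2.png',np.clip(255*(o/255.)**.6,0,255).astype('uint8'))
```

```text
(no output)
```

View pics/w2.png

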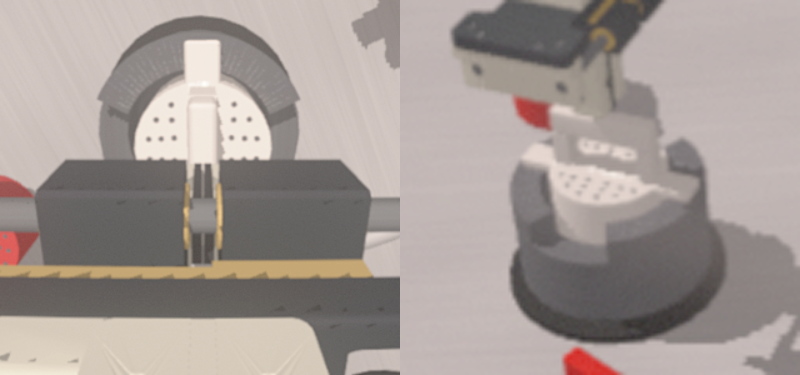

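Run:
```python
from h import *
s1=dict(position=[.4819,-.1614,.22716],orientation=[180,0,-118.87])
w=cams.get_image('wrist');sc=cams.get_image('scene');tp=cams.get_image('top')
def tri(rs):
    A=0;b=0;P=[]
    for o,d in rs:
        d=d[0]/np.linalg.norm(d[0]);M=np.eye(3)-np.outer(d,d);A=A+M;b=b+M@o;P.append((o,M))
    x=np.linalg.solve(A,b);return x.round(4),[round(1e3*np.linalg.norm(M@(x-o)),1) for o,M in P]
f1=lambda x,y:(245+x/4,105+y/4);fs=lambda x,y:(202+x*.28,205+y*.28);ft=lambda x,y:(325+x*.29,170+(y-300)*.29)
f2=lambda x,y:(160+x*.8,100+y*.8)
R1=lambda x,y:ray(w,[f1(x,y)],s1);R2=lambda x,y:ray(w,[f2(x,y)]);RS=lambda x,y:ray(sc,[fs(x,y)]);RT=lambda x,y:ray(tp,[ft(x,y)])
print('barA end top', tri([R1(293,213),RS(133,27)]),tri([R1(293,213),RT(285,470)]),tri([R1(293,213),R2(202,100)]))
print('barB end top', tri([R1(320,517),RS(262,60)]),tri([R1(320,517),RT(165,405)]))
# rim corners: slot facing camera (+x -y): scene left edge (92,155)? right edge top (192,185..)
print('slot L outer',tri([R1(95,437),RS(193,188)]),tri([R1(95,437),RT(203,337)]))
print('slot R outer',tri([R1(80,248),RT(290,378)]))
print('ear far tip', tri([R1(285,92),R2(202,42)]),tri([R1(285,92),RS(107,95)]))
```

```text
barA end top (array([ 0.4687, -0.1937,  0.1321]), [np.float64(0.1), np.float64(0.1)]) (array([ 0.4669, -0.193 ,  0.1235]), [np.float64(2.5), np.float64(2.5)]) (array([ 0.4704, -0.1918,  0.1149]), [np.float64(0.4), np.float64(0.4)])
barB end top (array([ 0.4992, -0.1217,  0.1243]), [np.float64(2.6), np.float64(2.6)]) (array([ 0.5004, -0.1248,  0.1255]), [np.float64(0.8), np.float64(0.8)])
slot L outer (array([ 0.5523, -0.1602,  0.0787]), [np.float64(0.8), np.float64(0.8)]) (array([ 0.5522, -0.1587,  0.0762]), [np.float64(0.7), np.float64(0.7)])
slot R outer (array([ 0.5241, -0.2076,  0.0905]), [np.float64(0.5), np.float64(0.5)])
ear far tip (array([ 0.4594, -0.2162,  0.0884]), [np.float64(0.5), np.float64(0.5)]) (array([ 0.4594, -0.2161,  0.0771]), [np.float64(0.0), np.float64(0.0)])
```

Run:
```python
from h import *
t,r=pose();sc=cams.get_image('scene');print(t)
K=np.array([[sc['fx'],0,sc['cx']],[0,sc['fy'],sc['cy']],[0,0,1]])
X=[];L=[]
for n,x,y,z in [('tip',0,0,.017),('tip+x',.0095,0,.017),('tip-x',-.0095,0,.017),('tcp',0,0,0),('-30',0,0,-.03),('-47',0,0,-.049)]:
    X.append(t+r.apply([x,y,z]));L.append(n)
X+=[[.4687,-.1937,.132],[.4977,-.1289,.132],[.4687,-.1937,.122],[.4977,-.1289,.122]];L+=['barA','barB','barAc','barBc']
uv=cv2.projectPoints(np.array(X),np.array(sc['rvec']),np.array(sc['tvec']),K,np.array([sc['k1'],0,0,0,0.]))[0][:,0]
for n,u in zip(L,uv):print(n,u.round(1),'crop',((u-[190,180])/.32).round(0)+[400,0])
im=cv2.resize(sc['pixels'][175:265,200:320],(800,600),interpolation=cv2.INTER_CUBIC)[:,:,::-1].copy()
for n,u in zip(L,uv):
    c=tuple(int(v) for v in (u-[200,175])*6.667);cv2.circle(im,c,4,(0,255,0) if n[0]!='b' else (255,0,0),-1)
cv2.imwrite('pics/s3.png',im)
```

```text
[ 0.48358829 -0.16122892  0.12455241]
tip [255.8 225.5] crop [605. 142.]
tip+x [251.7 224.6] crop [593. 139.]
tip-x [259.9 226.4] crop [618. 145.]
tcp [255.  218.9] crop [603. 121.]
-30 [253.6 206.8] crop [599.  84.]
-47 [252.6 199. ] crop [596.  59.]
barA [239.2 212.6] crop [554. 102.]
barB [270.3 219.1] crop [651. 122.]
barAc [239.7 216.5] crop [555. 114.]
barBc [270.7 223. ] crop [652. 135.]
```

View pics/s3.png

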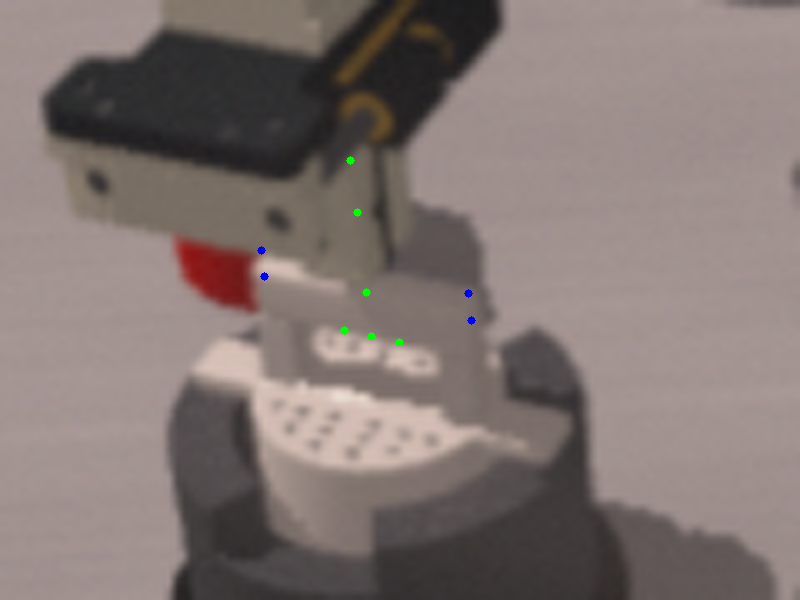

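The fingers shut on nothing. In the picture the bar lies in front of or below them, with the fingertips ending at about (345,290), right at the bar's top edge. The tips therefore sit higher than expected, so I will open, go about 9 mm lower and grip again.

>>> arm_command(increments=[[[0.6, 0, 0, 0, 0, 0, 0], [0.6, 0, 0, 0, 0, 0, 0], [0.6, 0, 0, 0, 0, 0, 0], [0.6, 0, 0, 0, 0, 0, 0], [0.6, 0, 0, 0, 0, 0, 0], [0.6, 0, 0, 0, 0, 0, 0], [0.6, 0, 0, 0, 0, 0, 0], [0.6, 0, 0, 0, 0, 0, 0]]])

```text
time: 5.0
position: [0.4836, -0.1612, 0.1245]
orientation: [180.0, -0.0, -114.4]
ft_force: [-0.3, 0.4, -0.4]
grip_width: 0.0517
gripper_force: 0.0
```

>>> arm_command(increments=[[[0.6, 0, 0, 0.1, 0, 0, 0], [0.6, 0, 0, 0.2, 0, 0, 0], [0.6, 0, 0, 0.3, 0, 0, 0], [0.6, 0, 0, 0.3, 0, 0, 0]]])

```text
time: 5.4
position: [0.4832, -0.1612, 0.1149]
orientation: [179.9, -0.0, -114.4]
ft_force: [0.4, -0.4, -0.4]
grip_width: 0.0524
gripper_force: 0.0
```

Run:
```python
from h import *
s=robot.sense();print(s['time'],s['position'],s['grip_width'],s['ft_force'])
sc=cams.get_image('scene');t,r=pose();w=cams.get_image('wrist')
im=cv2.resize(sc['pixels'][175:265,200:320],(440,330),interpolation=cv2.INTER_CUBIC)
b=cv2.resize(w['pixels'][130:330,200:440],(360,300))
o=np.zeros((330,800,3),'uint8');o[:,:440]=im;o[:300,440:]=b
cv2.imwrite('pics/s4.png',np.clip(255*(o[:,:,::-1]/255.)**.6,0,255).astype('uint8'))
```

```text
5.4 [ 0.48316408 -0.16122316  0.1149211 ] 0.05239576864697198 [ 0.42789965 -0.39295887 -0.36347135]
```

View pics/s4.png

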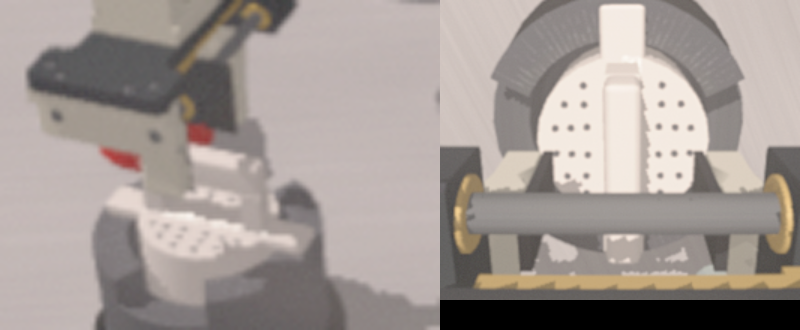

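Now the near finger straddles the bar, with its tip at about (170,195), just above the deck. Time to close.

>>> arm_command(increments=[[[0, 0, 0, 0, 0, 0, 0], [0, 0, 0, 0, 0, 0, 0], [0, 0, 0, 0, 0, 0, 0], [0, 0, 0, 0, 0, 0, 0], [0, 0, 0, 0, 0, 0, 0], [0, 0, 0, 0, 0, 0, 0], [0, 0, 0, 0, 0, 0, 0], [0, 0, 0, 0, 0, 0, 0]]])

```text
time: 6.3
position: [0.4836, -0.1612, 0.1156]
orientation: [-180.0, 0.0, -114.4]
ft_force: [-0.2, -1.1, 0.8]
grip_width: 0.0132
gripper_force: 30.0
```

>>> arm_command(increments=[[[0, 0, 0, -0.03, 0, 0, -0.4], [0, 0, 0, -0.03, 0, 0, -1.2], [0, 0, 0, -0.03, 0, 0, -2.0], [0, 0, 0, -0.03, 0, 0, -2.8], [0, 0, 0, -0.03, 0, 0, -3.6], [0, 0, 0, -0.03, 0, 0, -4.4], [0, 0, 0, -0.03, 0, 0, -5.2], [0, 0, 0, -0.03, 0, 0, -5.6]]])

```text
time: 7.1
position: [0.4828, -0.1611, 0.1157]
orientation: [179.9, 0.1, -69.3]
ft_force: [0.0, 0.6, -3.1]
grip_width: 0.0135
gripper_force: 30.0
```

>>> arm_command(increments=[[[0, 0, 0, 0, 0, 0, -0.8], [0, 0, 0, 0, 0, 0, -1.6], [0, 0, 0, 0, 0, 0, -2.4], [0, 0, 0, 0, 0, 0, -3.2], [0, 0, 0, 0, 0, 0, -4.0], [0, 0, 0, 0, 0, 0, -4.8], [0, 0, 0, 0, 0, 0, -5.4], [0, 0, 0, 0, 0, 0, -5.65]]])

```text
time: 7.9
position: [0.4828, -0.1611, 0.1158]
orientation: [180.0, 0.1, -24.2]
ft_force: [-0.6, 0.2, -3.5]
grip_width: 0.013
gripper_force: 30.0
```

Run:
```python
from h import *
s=robot.sense();print(s['time'],s['position'],s['orientation'],s['joints'],s['grip_width'],s['ft_force'],s['moment'])
w=cams.get_image('wrist');sc=cams.get_image('scene')
a=cv2.resize(sc['pixels'][175:280,195:320],(400,336),interpolation=cv2.INTER_CUBIC);b=cv2.resize(w['pixels'][100:352,170:470],(400,336))
cv2.imwrite('pics/s5.png',np.clip(255*(np.hstack([a,b])[:,:,::-1]/255.)**.6,0,255).astype('uint8'))
```

```text
7.9 [ 0.48281432 -0.16107785  0.11575221] [ 1.79986622e+02  8.80533717e-02 -2.41989545e+01] [ 3.66360238e+00  1.01209728e+01 -2.76483697e+01 -3.70549089e-02
 -5.23147611e+01  6.21601275e+01] 0.013048223792834327 [-0.56753605  0.24154291 -3.47274123] [-0.04755778  0.12463761 -0.05427277]
```

View pics/s5.png

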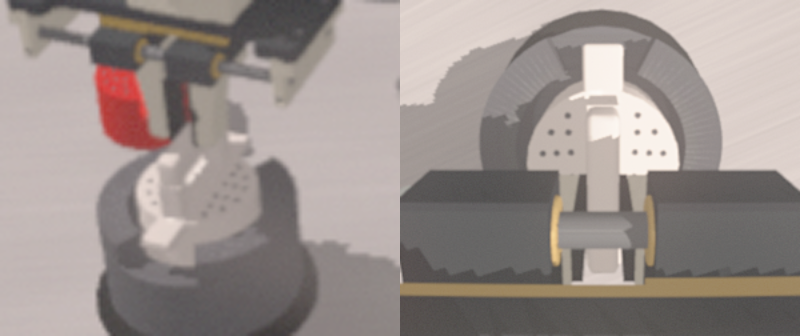

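The holder is held clear (ft -3.5 N) and the ear is centred in the slot: slot edges at x≈550 and 655, ear at 583–622. I will lower it gently.

>>> arm_command(increments=[[[0, 0.06, 0, 0.08, 0, 0, 0], [0, 0.06, 0, 0.16, 0, 0, 0], [0, 0.06, 0, 0.24, 0, 0, 0], [0, 0.06, 0, 0.32, 0, 0, 0], [0, 0.06, 0, 0.38, 0, 0, 0], [0, 0.06, 0, 0.42, 0, 0, 0]]])

```text
time: 8.6
position: [0.4851, -0.162, 0.1036]
orientation: [180.0, 0.0, -24.4]
ft_force: [0.0, -0.3, -3.3]
grip_width: 0.0133
gripper_force: 30.0
```

>>> arm_command(increments=[[[0, 0, 0, 0.03, 0, 0, 0], [0, 0, 0, 0.05, 0, 0, 0], [0, 0, 0, 0.05, 0, 0, 0]]])

```text
time: 8.9
position: [0.4852, -0.162, 0.1023]
orientation: [-180.0, 0.0, -24.4]
ft_force: [-0.2, 0.3, -3.0]
grip_width: 0.013
gripper_force: 30.0
```

>>> arm_command(increments=[[[0, 0, 0, 0.02, 0, 0, 0], [0.6, 0, 0, 0.02, 0, 0, 0], [0.6, 0, 0, 0.02, 0, 0, 0], [0.6, 0, 0, 0.02, 0, 0, 0], [0.6, 0, 0, 0.02, 0, 0, 0], [0.6, 0, 0, 0.02, 0, 0, 0], [0.6, 0, 0, 0.02, 0, 0, 0], [0.6, 0, 0, 0.02, 0, 0, 0]]])

```text
time: 9.7
position: [0.4852, -0.162, 0.1018]
orientation: [180.0, -0.0, -24.4]
ft_force: [-0.2, 0.2, -0.4]
grip_width: 0.0524
gripper_force: 0.0
```

>>> arm_command(increments=[[[0.6, 0, 0, -0.5, 0, 0, 0], [0.6, 0, 0, -1.5, 0, 0, 0], [0.6, 0, 0, -2.5, 0, 0, 0], [0.6, 0, 0, -3.5, 0, 0, 0], [0.6, 0, 0, -4.2, 0, 0, 0], [0.6, 0, 0, -4.2, 0, 0, 0]]])

```text
time: 10.3
position: [0.487, -0.1623, 0.2311]
orientation: [-179.9, -0.3, -24.3]
ft_force: [1.5, 0.5, -1.1]
grip_width: 0.0528
gripper_force: 0.0
```

Run:
```python
from h import *
s=robot.sense();print(s['time'],s['position'],s['grip_width'],s['ft_force'])
w=cams.get_image('wrist');sc=cams.get_image('scene')
a=cv2.resize(sc['pixels'][175:280,195:320],(400,336),interpolation=cv2.INTER_CUBIC);b=cv2.resize(w['pixels'][90:258,220:420],(400,336))
cv2.imwrite('pics/s6.png',np.clip(255*(np.hstack([a,b])[:,:,::-1]/255.)**.6,0,255).astype('uint8'))
```

```text
10.3 [ 0.48696554 -0.16225088  0.23114142] 0.05281806993198196 [ 1.5401337   0.49043568 -1.05702931]
```

View pics/s6.png

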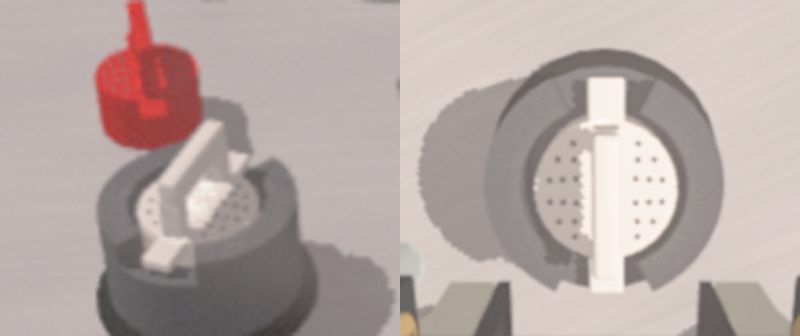

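Both ears now lie down in their slots: the front ear at (165,250) in the scene crop, and the upper and lower ears at x≈605 in the wrist crop. It looks the same as holder B, and the arm is clear, so I am handing in.

```bash
python3 -c "
from station import workorder
print(workorder.close_job())"
```

```text
the job is handed in; nothing more can be done
None
```

The crooked holder was turned 90°, lowered into its slots and released with the arm clear, and the job is handed in; the pictures show it home, the other holder was not touched, and no verdict came back.

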